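# Draw a stack of slotted spacers out of its magazine with a lifting key

## Task

Thread the lifting key down through all four slotted spacer plates in the magazine slowly until its collar rests gently on the stack, give it a quarter turn to catch them from below, and draw them out as one stack. Set the stack gently into the nest, fully down and level between its guides, and leave it there with the key standing upright in it, the collar resting on the top plate.

Things in the scene. Friction and masses are not known exactly. Their poses are not given: they have to be found in the camera images.
- key_grip (a point): Steel lifting key, 118 mm tall, 0.15 kg, standing at first in a fixed square socket (58 mm tall, hole 32) that it lifts straight out of. This point: centre of its flat upright handle, 30 mm wide along the key's x, 12 thick along y, 44 tall along z (up); pinch the broad faces. A 10 mm round neck, 25 mm long, joins the handle to the collar.
- key_collar (a point): Centre of the underside of the key's round collar (48 mm diameter, 5 mm thick), 52 mm below the handle's centre. An 8 mm round shaft runs down from it to the foot. Axes as the key's.
- key_foot (a point): Lowest point of the key's cross foot, 44 mm below the collar's underside. The foot is 25 mm long along the key's x, 9 mm wide along y, rounded below, polished and oiled; its flat top is 34 mm below the collar's underside.
- magazine: Fixed open-topped square aluminium box on a 96 mm square steel base; origin at the centre of its underside, z up. Four equal loose aluminium plates lie stacked in it, 56 x 56 x 8 mm and about 80 g each, with 2 mm play all round. Each has a central through slot 29 mm long along the magazine's x, 14 mm wide along y, and under it a groove along y (12 wide, 2 deep) to seat the turned foot.
- mag_mouth (a point): Centre of the magazine's mouth, level with its rim, 88 mm above its underside; well 60 x 60 mm. The stack lies on rails set to a different height each time, not reported: its top is 6 to 16 mm below this point, so feel for it, below 8 mm/s. Only with the collar resting on the stack, or up to 1.5 mm above, is the foot free to turn below the lowest plate. It bears 25 N at most, forced turns too.
- nest: Fixed nest: a 92 mm square steel base, two rails along its y on which the stack shall lie, and an upright aluminium guide at each of the four sides, 62 mm apart, flared open above, up to 63 mm high. Origin at the centre of its underside, z up. The plates' sides must lie along the nest's x and y, any way round. It bears about 40 N at most.
- nest_seat (a point): Middle of the nest's seat, level with the top of its rails, 40 mm above its underside; the nest's axes. With all four plates seated (32 mm) and the key released, the underside of the collar is 32 mm above this point. While hanging on the key, the stack's underside is 36 mm below the collar's.
Mind the look-alikes: they are no part of the job. What is shaped like the part that bears key_grip but turquoise is not meant.

How it is judged:
By the outcome, as a careful person would: the job done as asked, in the order asked, and still so for the second after the job is handed in, with the robot touching nothing.
It also fails if it takes over 61 s, if anything falls off the work surface, if the arm or the gripper's body presses on something with over 40 N, if the wrist force passes 120 N, or if a joint passes its speed limit or range.

## Robot

A 6-joint arm with a two-finger parallel gripper is mounted at the origin on a cart in front of the work surface, level with it; the furniture and walls round the work are solid. World frame = base frame: x ahead of the robot, y to its left, z up, the work surface at z = 0. Lengths are in mm, angles in degrees, forces in N, time in s.
With the tool pointing down it reaches from about 350 to 850 mm from the base axis. Payload 8.1 kg.
Tool frame: the origin (TCP) lies between the finger pads; the fingertips stand 22 mm ahead of it and the grasp point (between the pads) lies 3 mm ahead of it; z points along the fingers, y is the direction in which the jaws open and shut (so a half turn about z gives the same grasp; the last joint's range is limited). The gripper opens to 85 mm and grips with 20 to 120 N. Pads are 22 mm wide; open, the fingers measure 114 mm over their backs; the gripper's body (76 mm by 85 mm) begins 54 mm behind the grasp point. The pads swing forward as they close: fully open they stand 13 mm farther back than shut.
Start: joints at [-75.195, 7.471, 85.268, -0, 87.261, -4.893], TCP at [202.26, -564.886, 253.292] pointing down, gripper open.
Joint ranges: [-169.43, 169.43], [-51.17, 129.36], [1.28, 143.12], [-76.62, 256.62], [0, 156.53], [-152.29, 152.29]. Speed limits (degrees/s): [136.94, 136.94, 159.86, 180, 180, 180].

## Interface

Orientations are given as [roll, pitch, yaw] about the fixed x, y, z axes, in that order (R = Rz(yaw) Ry(pitch) Rx(roll)).
In Python, from bench import r gives the robot as it stands.
- The arm moves only by the tool drive_tool, never from a script. Its argument "moves" is a list of rows, each a list of 2 entries, a list of its own where there are three numbers: the shift along the world's x, y, z in mm, then the turn about the world's z in degrees. A call has exactly 8 rows; each row is the pose to reach, as a shift and turn from the pose commanded when the call began; what a row does not reach only later rows make up. A row lasts 1/12 s, in which the tool goes at most 41.7 mm and 7.16 degrees, less where a joint would pass 70% of its speed; a pose out of reach is approached as far as the arm can. A call with a gripper value outside its range is refused whole. "fingers" is the finger opening in mm, from 0 to 85.4, set as the call begins (left out, the last holds). The fingers move at their own pace and stop on an object; "squeeze" is the grip in N (left out, the last holds). Time passes only in rows, so rows that repeat a pose let the fingers close, or fill a call up. It gives the time, the measured TCP pose, the force and the opening at its end, in the units of the state.
- r.sense(): the state, without advancing time (a new reading comes with each control period).
- r.snapshot(name): name is "scene" or "top" or "wrist"; returns a dict with "pixels" (420x560x3 uint8, red, green, blue), "camera_matrix" (3x3 intrinsics, pixels), "k1" (the pictures are not rectified: a ray, as slopes to the right and down, at radius r is drawn at 1 + k1 r^2 times it, then the intrinsics apply), "xyz" and "orientation" of the camera in the world. Camera axes: x right, y down, z forward; pixel columns grow to the right and rows downward; lengths in mm; the calibration is good to about 2 mm. A picture is of the moment at which its call begins. There is no depth.
- r.hand_in(): hands the job in, once; it reports no verdict.
The state is a dict: "time": time; "joint_pos": joint angles; "qd": joint speeds; "joint_efforts": joint torques, N m; "tool_pos": TCP position; "tcp_rot": TCP orientation; "ft_force": force on the tool from outside, world axes, zero at the start; "wrist_torque": the same for the moment, N m; "finger_gap": finger opening in mm.
Only numpy, scipy, OpenCV 4.12 (cv2) and the standard library are available. Lean on these libraries where they do the work, as an engineer would, in place of code of your own. Each camera call takes 0.05 s, during which the arm holds its last target.

## Working session

There is one attempt and no reset: what is moved stays moved. The work goes in short steps, Python scripts to look and compute and a tool call to move; the robot and the scene stay as the last step left them, time stands still between calls to the robot, and variables do not carry over. Pictures are saved under pics/ and viewed, and the job is handed in when it is done.

Besides the shell and the picture viewer there is one more tool, called after "Request:" in YAML: its name, and indented under it one key for each argument. drive_tool: Moves the arm, as the interface text tells. Its arguments: {"type":"object","properties":{"moves":{"type":"array","items":{"type":"array"}},"fingers":{"type":"number"},"squeeze":{"type":"number"}},"required":["moves"]}

```bash
ls; mkdir -p pics
python3 - <<'E'
from bench import r
import cv2,numpy as np,pickle
print(r.sense())
for n in ["scene","top"]:
    s=r.snapshot(n); cv2.imwrite(f"pics/{n}0.png",s["pixels"][:,:,::-1]); pickle.dump(s,open(f"{n}0.pkl","wb"))
    print(n,s["camera_matrix"],s["k1"],s["xyz"],s["orientation"])
E
```

```text
pics
{'time': 0.0, 'joint_pos': array([-7.51950964e+01,  7.51454617e+00,  8.53277827e+01,  1.21683316e-03,
        8.72619055e+01, -4.89336583e+00]), 'qd': array([ 0.05935325,  0.03117346, -0.10210641, -0.06319184,  0.07148456,
       -0.00918583]), 'joint_efforts': array([ 1.78582603e-03, -5.69405937e+01, -5.00548697e+01,  6.47084971e-05,
        1.49154622e-02, -4.48071873e-06]), 'tool_pos': array([ 202.13727419, -564.3963471 ,  252.2645978 ]), 'tcp_rot': array([-1.79896249e+02, -1.01022552e-02,  1.96982010e+01]), 'ft_force': array([ 0.23824142,  0.17120798, -0.77265006]), 'wrist_torque': array([ 0.04871591, -0.00200969,  0.00285168]), 'finger_gap': 85.18006892133434}
scene [[419.16320274   0.         280.42837373]
 [  0.         419.16320274 203.57745444]
 [  0.           0.           1.        ]] -0.11554220911243811 [ 264.96431523 -499.88946745  723.87295389] [-139.05159384   -0.91994019  -27.84015581]
top [[405.22500249   0.         272.74035192]
 [  0.         405.22500249 208.89949286]
 [  0.           0.           1.        ]] -0.034136590167414424 [483.70172825 -23.81690854 937.86676018] [-175.39899026    1.72353078  -90.7346745 ]
```

View pics/scene0.png

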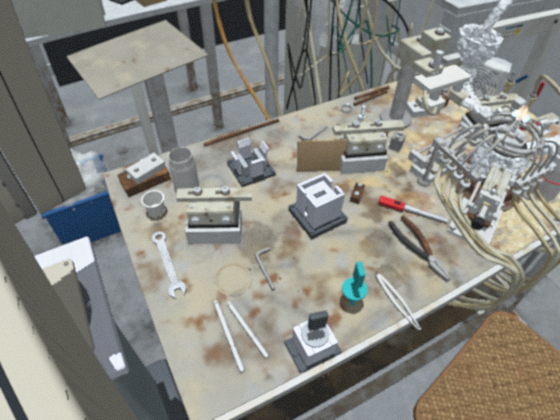

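View pics/top0.png

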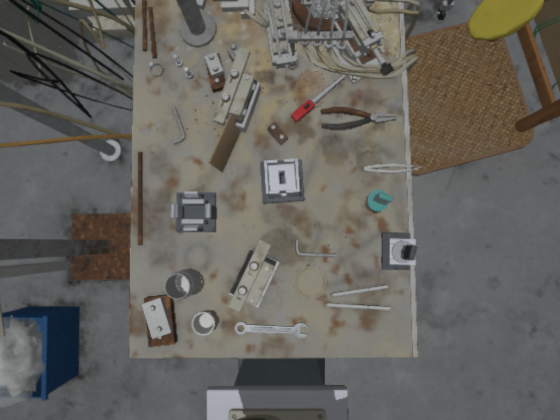

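```bash
cat > h.py <<'E'
import numpy as np,cv2,pickle
from scipy.spatial.transform import Rotation as Ro
def rot(s): return Ro.from_euler('xyz',s["orientation"],degrees=True).as_matrix()
def D(s): return np.array([s["k1"],0,0,0,0.])
def proj(s,P):
    R=rot(s).T; t=-R@np.array(s["xyz"])
    return cv2.projectPoints(np.array(P,float).reshape(-1,1,3),cv2.Rodrigues(R)[0],t,s["camera_matrix"],D(s))[0].reshape(-1,2)
def rays(s,px):
    u=cv2.undistortPointsIter(np.array(px,float).reshape(-1,1,2),s["camera_matrix"],D(s),None,None,(3,100,1e-12)).reshape(-1,2)
    return np.c_[u,np.ones(len(u))]@rot(s).T
def onz(s,px,z):
    d=rays(s,px); c=np.array(s["xyz"]); z=np.broadcast_to(z,(len(d),))
    return c+d*((z-c[2])/d[:,2])[:,None]
def tri(s1,p1,s2,p2):
    d1=rays(s1,[p1])[0];d2=rays(s2,[p2])[0];c1=np.array(s1["xyz"]);c2=np.array(s2["xyz"])
    A=np.c_[d1,-d2];k=np.linalg.lstsq(A,c2-c1,rcond=None)[0]
    a=c1+k[0]*d1;b=c2+k[1]*d2
    return (a+b)/2,np.linalg.norm(a-b)
E
python3 - <<'E'
from h import *
t=pickle.load(open("top0.pkl","rb"));s=pickle.load(open("scene0.pkl","rb"))
print(onz(t,[[0,0],[560,0],[0,420],[280,180],[400,250],[195,212],[440,200]],0).round(), proj(t,[[202,-565,253],[0,0,0]]))
print(tri(t,(410,248),s,(318,318)),tri(t,(378,200),s,(358,270)))
def crop(s,x0,y0,x1,y1,n,k):
    cv2.imwrite(n,cv2.resize(s["pixels"][y0:y1,x0:x1,::-1],None,fx=k,fy=k,interpolation=cv2.INTER_CUBIC))
crop(t,165,140,425,280,"pics/t1.png",3)
crop(s,215,120,415,370,"pics/s1.png",2.4)
crop(t,370,220,430,280,"pics/t2.png",8)
crop(s,270,290,350,370,"pics/s2.png",7)
E
```

```text
[[1104.  691.    0.]
 [1060. -704.    0.]
 [  75.  646.    0.]
 [ 627.  -14.    0.]
 [ 461. -287.    0.]
 [ 555.  185.    0.]
 [ 574. -384.    0.]] [[615.84568769 407.71416744]
 [277.471621   457.73119987]]
(array([ 464.9381972 , -274.46984098,  112.60814602]), np.float64(5.005690130355096)) (array([ 571.40185659, -220.68966544,   98.48914077]), np.float64(10.742422830118672))
```

View pics/t1.png

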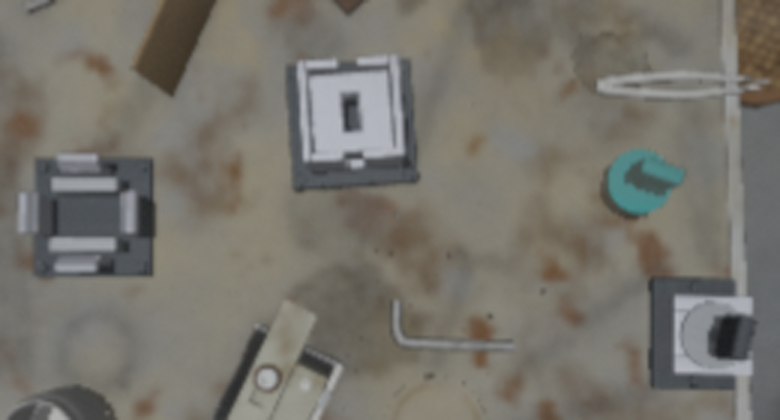

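View pics/s1.png

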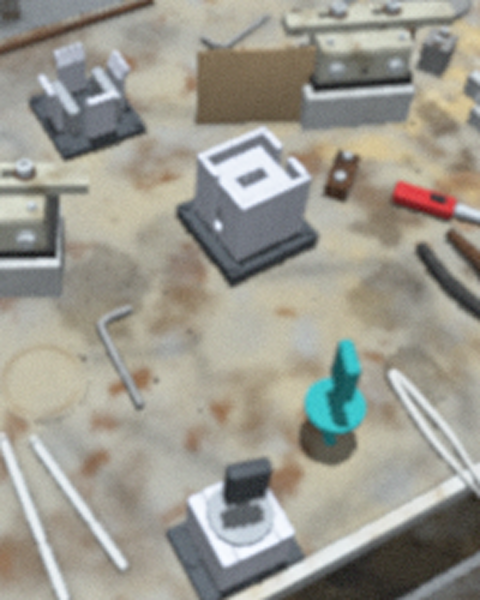

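View pics/t2.png

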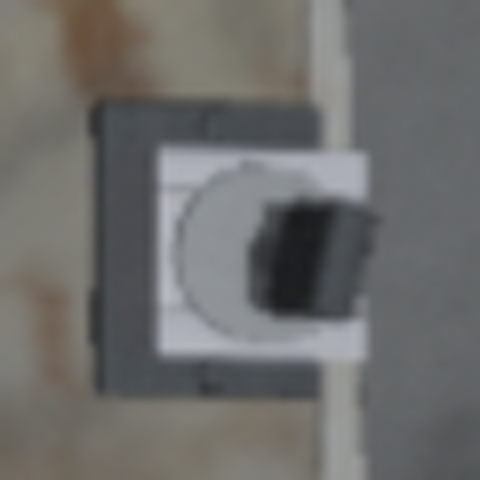

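View pics/s2.png

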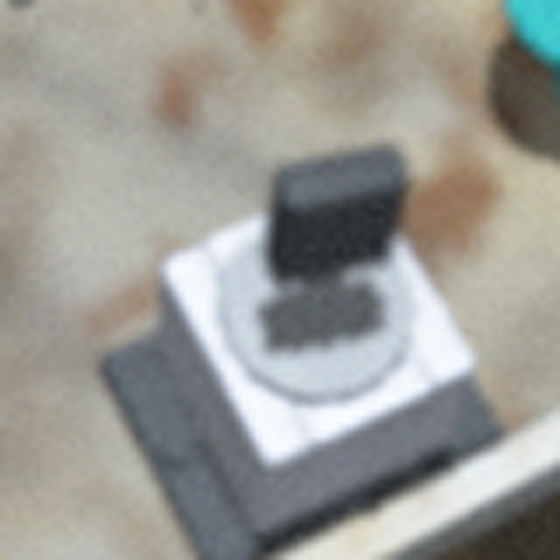

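Run:
```python
from h import *
t=pickle.load(open("top0.pkl","rb"));s=pickle.load(open("scene0.pkl","rb"))
T=lambda p:(np.array(p,float)/3+[165,140])
print("collar",onz(t,[[403.5,251.5]],63))
# handle top face ends, top crop 8x: 
h=lambda p:np.array(p,float)/8+[370,220]
print("handle dir",onz(t,[h((340,205)),h((325,315))],132))
print("magbase",onz(t,[T(p) for p in [(287,65),(408,58),(417,182),(295,189)]],12), )
print("magslot",onz(t,[T((350,112))],76))
print("nestbase",onz(t,[T(p) for p in [(36,158),(152,158),(153,275),(36,276)]],12))
from bench import r
w=r.snapshot("wrist");cv2.imwrite("pics/w0.png",w["pixels"][:,:,::-1]);print(w["camera_matrix"],w["k1"],w["xyz"],w["orientation"])
```

```text
collar [[ 458.90783744 -276.68987901   63.        ]]
handle dir [[ 472.12258412 -274.85966698  132.        ]
 [ 445.25948505 -270.16514464  132.        ]]
magbase [[668.8644335   29.67513415  12.        ]
 [672.59307472 -63.76845421  12.        ]
 [576.43415228 -68.83431672  12.        ]
 [572.52344774  24.53125904  12.        ]]
magslot [[621.12075905 -18.82023358  76.        ]]
nestbase [[599.79538965 224.97099136  12.        ]
 [598.26105148 134.61385571  12.        ]
 [508.18107134 133.9833116   12.        ]
 [508.57391229 224.40804101  12.        ]]
[[344.80375485   0.         278.35397268]
 [  0.         344.80375485 207.34451347]
 [  0.           0.           1.        ]] -0.038971705423635546 [ 275.59789862 -538.17412252  373.17518461] [ 1.62257979e+02  6.84244499e-02 -7.03062409e+01]
```

View pics/w0.png

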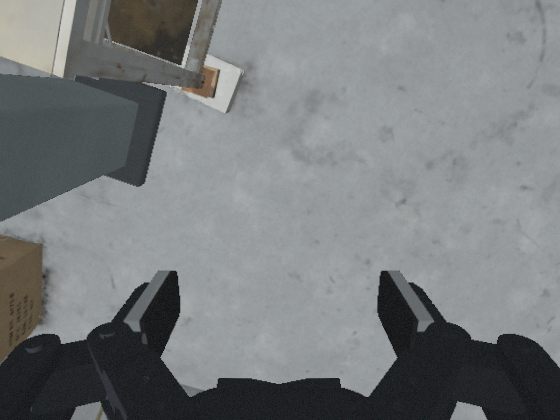

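Request:
drive_tool:
  moves:
    - [[10,12,0],-2]
    - [[30,35,0],-5]
    - [[56,63,0],-9]
    - [[82,92,0],-13]
    - [[108,121,0],-17]
    - [[134,150,0],-21]
    - [[160,179,0],-25]
    - [[186,208,0],-28]
  fingers: 50

```text
time: 0.82
tool_pos: [389.0, -355.2, 253.1]
tcp_rot: [-180.0, 0.0, -8.5]
ft_force: [0.7, -1.1, 0.4]
finger_gap: 49.8
```

Request:
drive_tool:
  moves:
    - [[26,29,0],-2]
    - [[46,52,0],-2]
    - [[60,69,0],-2]
    - [[68,80,0],-2]
    - [[71,83,0],-2]
    - [[71,83,0],-2]
    - [[71,83,0],-2]
    - [[71,83,0],-2]

```text
time: 1.48
tool_pos: [458.6, -274.7, 253.1]
tcp_rot: [180.0, 0.0, -10.4]
ft_force: [-0.0, -0.1, 0.9]
finger_gap: 50.1
```

```bash
cat >> h.py <<'E'
def wshot(name,box=None,k=1):
    from bench import r
    w=r.snapshot("wrist");pickle.dump(w,open(name+".pkl","wb"));im=w["pixels"][:,:,::-1]
    if box: x0,y0,x1,y1=box; im=cv2.resize(im[y0:y1,x0:x1],None,fx=k,fy=k,interpolation=cv2.INTER_CUBIC)
    cv2.imwrite(f"pics/{name}.png",im); return w
E
python3 - <<'E'
from h import *
from bench import r
w=wshot("w1");s=r.sense();print(s["time"],s["tool_pos"],s["tcp_rot"],s["finger_gap"])
E
```

```text
1.5333 [ 458.61255014 -274.83096216  253.22414284] [ 1.79988506e+02  1.32872333e-02 -1.03812346e+01] 49.81817511080144
```

View pics/w1.png

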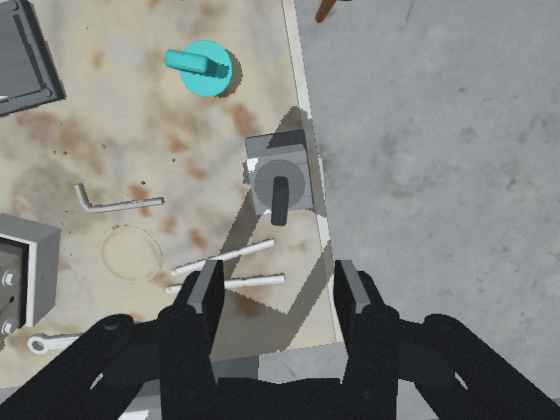

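Run:
```python
from h import *
w=pickle.load(open("w1.pkl","rb"))
cv2.imwrite("pics/w1c.png",cv2.resize(w["pixels"][120:240,230:340,::-1],None,fx=5,fy=5,interpolation=cv2.INTER_CUBIC))
g=w["pixels"].max(2)[120:240,230:340]
m=(g<75).astype(np.uint8)
n,l,st,c=cv2.connectedComponentsWithStats(m)
for i in range(1,n):
    if st[i,4]>60: print(st[i],c[i], cv2.minAreaRect(cv2.findContours((l==i).astype(np.uint8),0,1)[0][0]))
print(proj(w,[[458.6,-274.8,250],[458.6,-274.8,132]]))
```

```text
[ 37   9  40  22 491] [57.67413442 18.47454175] ((57.2529411315918, 18.211763381958008), (39.19190979003906, 20.631357192993164), 4.39870548248291)
[ 41  56  18  50 718] [49.63788301 80.5724234 ] ((49.89339828491211, 80.49238586425781), (15.816844940185547, 48.59048843383789), 4.085616588592529)
[[278.65919745 295.81510253]
 [278.41581455 208.01996289]]
```

View pics/w1c.png

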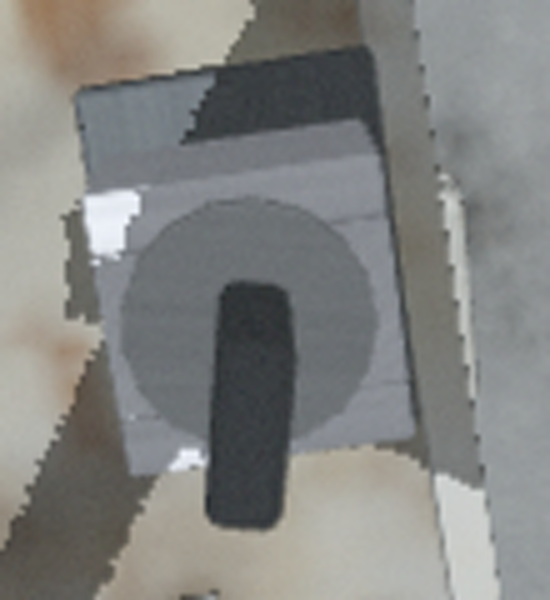

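Run:
```python
from h import *
w=pickle.load(open("w1.pkl","rb"))
f=lambda p:np.array(p,float)/5+[230,120]-0.4
a=onz(w,[f((246,527)),f((256,347))],132);d=a[1]-a[0];print(a,a.mean(0),np.hypot(*d[:2]),np.degrees(np.arctan2(d[1],d[0])))
L=onz(w,[f((216,345)),f((207,515)),f((296,350)),f((285,515))],132)
for i in(0,2):
    d=L[i]-L[i+1];print(np.degrees(np.arctan2(d[1],d[0])))
c=onz(w,[f((121,322)),f((377,322)),f((249,197))],63);print((c[0]+c[1])/2,np.linalg.norm(c[1]-c[0]),c[2])
k=onz(w,[f((249,325))],63);print(k)
q=onz(w,[f(p) for p in[(88,192),(382,152),(414,436),(130,474)]],58);print(q,q.mean(0),[np.degrees(np.arctan2(*(q[i]-q[j])[1::-1])) for i,j in((0,3),(1,2),(0,1),(3,2))])
```

```text
[[ 445.39990535 -272.67881658  132.        ]
 [ 472.53243334 -279.10386358  132.        ]] [ 458.96616935 -275.89134008  132.        ] 27.88288550470557 -13.322375630910004
-13.582713768895927
-13.531511408937824
[ 459.55888796 -275.96443193   63.        ] 47.47372325618513 [ 482.4928773  -280.13622996   63.        ]
[[ 458.99160269 -275.8593181    63.        ]]
[[ 487.90762995 -250.99863041   58.        ]
 [ 485.4252815  -305.41994457   58.        ]
 [ 430.44068729 -302.95418518   58.        ]
 [ 432.71197346 -247.66275908   58.        ]] [ 459.12139305 -276.75887981   58.        ] [np.float64(-3.458589978673446), np.float64(-2.567683152228106), np.float64(87.38834729213079), np.float64(87.6477006277993)]
```

Request:
drive_tool:
  moves:
    - [[0.4,-1.1,-15],-3.2]
    - [[0.4,-1.1,-45],-3.2]
    - [[0.4,-1.1,-75],-3.2]
    - [[0.4,-1.1,-103],-3.2]
    - [[0.4,-1.1,-123],-3.2]
    - [[0.4,-1.1,-135],-3.2]
    - [[0.4,-1.1,-140],-3.2]
    - [[0.4,-1.1,-140],-3.2]

```text
time: 2.2
tool_pos: [458.9, -275.2, 112.5]
tcp_rot: [-180.0, 0.1, -13.6]
ft_force: [0.2, 0.1, -0.1]
finger_gap: 50.1
```

Request:
drive_tool:
  moves:
    - [[0,0,0],0]
    - [[0,0,0],0]
    - [[0,0,0],0]
    - [[0,0,0],0]
    - [[0,0,0],0]
    - [[0,0,0],0]
    - [[0,0,0],0]
    - [[0,0,0],0]
  fingers: 4
  squeeze: 80

```text
time: 2.87
tool_pos: [460.7, -275.8, 115.1]
tcp_rot: [179.9, -0.2, -13.5]
ft_force: [0.3, -0.2, 7.3]
finger_gap: 11.0
```

Run:
```python
from h import *
from bench import r
for i in range(3):
    w=wshot("w2",(180,120,380,330),3);s=r.sense();print(s["time"],s["tool_pos"],s["tcp_rot"],s["ft_force"],s["wrist_torque"],s["finger_gap"])
```

```text
2.9167 [ 460.7171053  -275.73709316  115.11604989] [ 1.79924919e+02 -1.64587949e-01 -1.34934636e+01] [-0.88270066 -0.39369625  6.28238547] [ 0.08704537  0.062653   -0.00380463] 10.968136710090617
2.9667 [ 460.72398329 -275.77238895  115.11761611] [ 1.79923231e+02 -1.67876549e-01 -1.34945684e+01] [-0.06416898  0.32342528  6.85090299] [0.05310164 0.12830946 0.00019104] 11.078276271571795
3.0167 [ 460.69477864 -275.78412025  115.10868894] [ 1.79922105e+02 -1.64936446e-01 -1.34971115e+01] [ 0.06698777 -0.82326442  6.23772387] [ 0.031494   -0.00869732 -0.03951765] 10.906466825401905
```

View pics/w2.png

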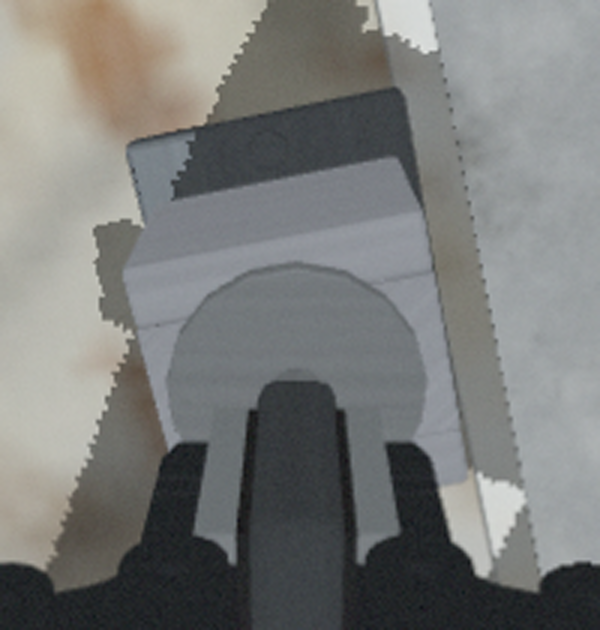

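Request:
drive_tool:
  moves:
    - [[0.5,0,3],0]
    - [[0.5,0,8],0]
    - [[0.5,0,18],0]
    - [[0.5,0,32],0]
    - [[0.5,0,48],0]
    - [[0.5,0,68],0]
    - [[0.5,0,92],0]
    - [[0.5,0,116],0]

```text
time: 3.68
tool_pos: [459.7, -274.6, 230.6]
tcp_rot: [-180.0, 0.0, -13.5]
ft_force: [-0.5, 0.1, -2.0]
finger_gap: 11.0
```

Request:
drive_tool:
  moves:
    - [[4,12,16],2]
    - [[12,36,20],5]
    - [[22,68,20],9]
    - [[32,100,20],12]
    - [[42,135,20],15]
    - [[52,169,20],16.5]
    - [[61,198,20],16.5]
    - [[68,220,20],16.5]

```text
time: 4.35
tool_pos: [528.4, -52.3, 250.2]
tcp_rot: [-180.0, -0.0, 3.1]
ft_force: [0.3, 0.5, -0.3]
finger_gap: 11.1
```

Request:
drive_tool:
  moves:
    - [[5,18,0],0]
    - [[8,28,0],0]
    - [[9,32,0],0]
    - [[9,34,0],0]
    - [[9,34,0],0]
    - [[9,34,0],0]
    - [[9,34,0],0]
    - [[9,34,0],0]

```text
time: 5.02
tool_pos: [537.0, -21.9, 249.3]
tcp_rot: [180.0, 0.0, 2.9]
ft_force: [-0.3, -0.6, -1.8]
finger_gap: 11.0
```

Run:
```python
from h import *
from bench import r
w=wshot("w3");s=r.sense();print(s["time"],s["tool_pos"],s["tcp_rot"],s["ft_force"],s["wrist_torque"],s["finger_gap"])
for n in ("scene",):
    q=r.snapshot(n);pickle.dump(q,open(n+"3.pkl","wb"));cv2.imwrite(f"pics/{n}3.png",q["pixels"][:,:,::-1])
```

```text
5.0667 [537.04325933 -21.71646608 249.29460348] [1.79994687e+02 4.38590458e-03 2.93738881e+00] [-0.53212757 -0.50373531 -1.60463861] [ 0.0267982  -0.02239094 -0.01722636] 11.08135595369181
```

View pics/w3.png

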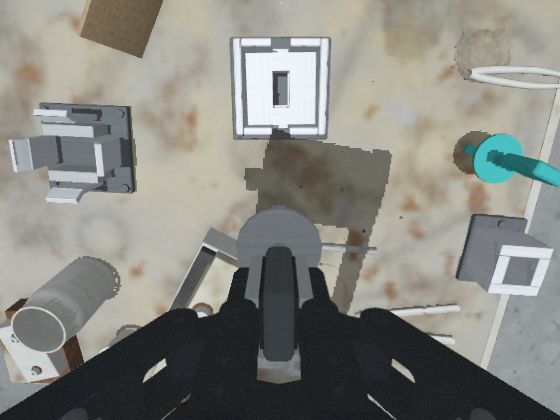

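View pics/scene3.png

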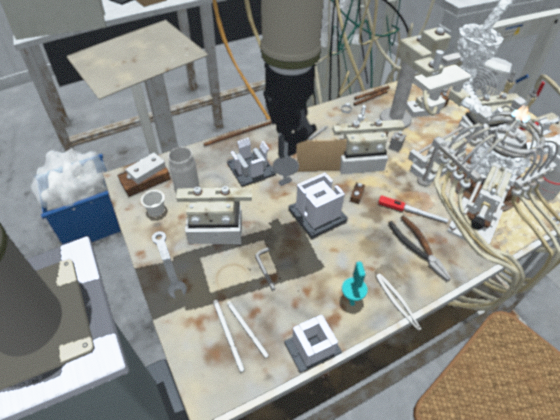

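Run:
```python
from h import *
w=pickle.load(open("w3.pkl","rb"));im=w["pixels"][:,:,::-1]
cv2.imwrite("pics/w3a.png",cv2.resize(im[25:150,220:340],None,fx=4.8,fy=4.8,interpolation=cv2.INTER_CUBIC))
cv2.imwrite("pics/w3b.png",cv2.resize(im[200:300,225:335],None,fx=5,fy=5,interpolation=cv2.INTER_CUBIC))
print(w["xyz"],w["orientation"])
```

```text
[614.90103063 -17.71702395 370.12850814] [ 1.62253525e+02 -3.55593254e-02 -8.70780761e+01]
```

View pics/w3a.png

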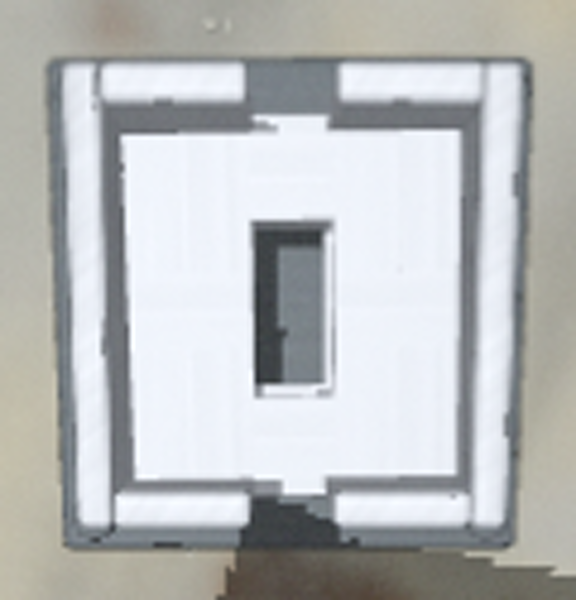

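View pics/w3b.png

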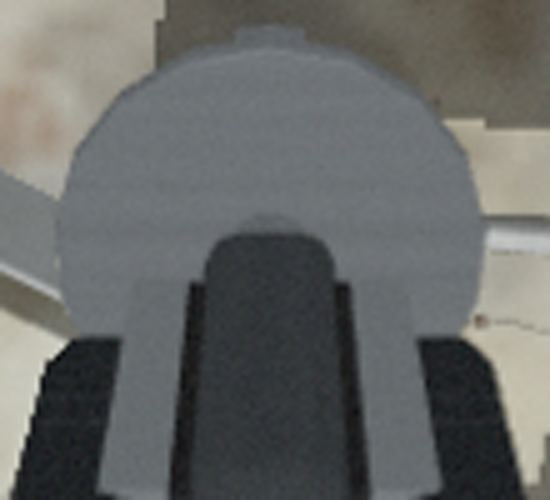

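Run:
```python
from h import *
w=pickle.load(open("w3.pkl","rb"))
f=lambda p:np.array(p,float)/4.8+[220,25]-0.4
ang=lambda a,b:np.degrees(np.arctan2(*(a-b)[1::-1]))
def quad(ps,z,n):
    q=onz(w,[f(p) for p in ps],z)
    print(n,q.mean(0).round(2),"sizes",[round(float(np.linalg.norm(q[i]-q[(i+1)%4])),1) for i in range(4)],"yaw",ang(q[0],q[3]),ang(q[1],q[2]),ang(q[0],q[1])-90,ang(q[3],q[2])-90)
quad([(102,102),(483,102),(475,491),(112,491)],88,"well")
quad([(62,62),(520,62),(507,527),(78,527)],88,"outer")
for z in(74,80):
    quad([(253,220),(332,220),(332,396),(255,396)],z,"slot")
    quad([(121,130),(463,130),(459,477),(132,480)],z,"plate")
g=lambda p:np.array(p,float)/5+[225,200]-0.4
for z in(197.2,192.2):
    c=onz(w,[g((57,228)),g((484,228)),g((270,45))],z);print(z,c,(c[0]+c[1])/2,np.linalg.norm(c[0]-c[1]))
```

```text
well [622.4 -19.3  88. ] sizes [59.8, 60.0, 60.6, 60.0] yaw 2.7905974628765775 3.5731703822598506 2.9392970189834386 2.926229220629793
outer [622.34 -19.1   88.  ] sizes [71.5, 71.8, 72.1, 71.8] yaw 2.9611072510125958 3.457665741775368 2.9387690308708727 2.9242841114571547
slot [621.6  -19.43  74.  ] sizes [13.2, 28.6, 13.3, 28.6] yaw 3.3349961077656505 3.4020772365869 2.9352188496839915 2.9297975619828094
plate [621.7  -19.56  74.  ] sizes [56.6, 56.3, 57.2, 56.8] yaw 3.3170581035508997 3.9474545620118358 2.937753336638366 3.4426389480286304
slot [621.47 -19.39  80.  ] sizes [13.0, 28.0, 13.0, 28.0] yaw 3.3349961077656487 3.402077236586915 2.935218849683892 2.929797561983264
plate [621.56 -19.52  80.  ] sizes [55.4, 55.2, 56.0, 55.7] yaw 3.3170581035508997 3.9474545620118375 2.937753336638366 3.442638948028602
197.2 [[536.77429583   1.35659032 197.2       ]
 [539.13945858 -45.24323972 197.2       ]
 [558.94784366 -20.810294   197.2       ]] [537.9568772 -21.9433247 197.2      ] 46.6598130597325
192.2 [[534.51536421   1.90807875 192.2       ]
 [536.94891253 -46.03912399 192.2       ]
 [557.33003097 -20.89973183 192.2       ]] [535.73213837 -22.06552262 192.2       ] 48.00892008557564
```

Run:
```python
from h import *
w=pickle.load(open("w3.pkl","rb"))
c,s=np.cos(np.radians(2.9)),np.sin(np.radians(2.9))
for zc in (192.2,190):
  K=np.array([535.1,-22,zc]);X=np.array([c,s,0]);Y=np.array([-s,c,0]);Z=np.array([0,0,1.])
  P=[K+12.5*X-34*Z+4.5*Y,K+12.5*X-34*Z-4.5*Y,K+12.5*X-38*Z,K+24*X+5*Z,K+24*X,K+15*X+74*Z+6*Y,K+15*X+74*Z-6*Y,K+24*Y+5*Z,K-24*Y+5*Z]
  print(zc,((proj(w,P)+.4-[225,200])*5).round(0).tolist())
```

```text
192.2 [[235.0, 36.0], [304.0, 36.0], [269.0, 26.0], [270.0, 44.0], [270.0, 30.0], [184.0, 475.0], [358.0, 475.0], [51.0, 252.0], [488.0, 252.0]]
190 [[235.0, 31.0], [304.0, 31.0], [269.0, 22.0], [270.0, 38.0], [270.0, 24.0], [186.0, 458.0], [356.0, 458.0], [53.0, 243.0], [486.0, 244.0]]
```

Request:
drive_tool:
  moves:
    - [[8,0.3,0],0.2]
    - [[26,0.8,0],0.2]
    - [[48,1.4,0],0.2]
    - [[68,2,0],0.2]
    - [[80,2.3,0],0.2]
    - [[85,2.5,0],0.2]
    - [[86.3,2.5,0],0.2]
    - [[86.3,2.5,0],0.2]

```text
time: 5.78
tool_pos: [623.4, -18.5, 248.9]
tcp_rot: [-180.0, 0.0, 3.2]
ft_force: [0.4, -0.0, -2.5]
finger_gap: 11.0
```

Request:
drive_tool:
  moves:
    - [[0,0,-5],0]
    - [[0,0,-14],0]
    - [[0,0,-26],0]
    - [[0,0,-38],0]
    - [[0,0,-47],0]
    - [[0,0,-52],0]
    - [[0,0,-54],0]
    - [[0,0,-54],0]

```text
time: 6.45
tool_pos: [623.0, -18.4, 194.3]
tcp_rot: [-180.0, 0.1, 3.2]
ft_force: [0.3, -0.4, -1.9]
finger_gap: 11.3
```

Run:
```python
from h import *
from bench import r
w=wshot("w4",(200,120,360,300),3.3);s=r.sense();print(s["time"],s["tool_pos"],s["tcp_rot"],s["ft_force"],s["wrist_torque"],s["finger_gap"])
for n,(x0,y0,x1,y1) in dict(scene=(270,140,370,240),top=(240,100,330,210)).items():
    q=r.snapshot(n);pickle.dump(q,open(n+"4.pkl","wb"));cv2.imwrite(f"pics/{n}4.png",cv2.resize(q["pixels"][y0:y1,x0:x1,::-1],None,fx=5,fy=5,interpolation=cv2.INTER_CUBIC))
```

```text
6.5 [623.43867949 -18.46689987 195.19098457] [-1.79995341e+02  1.14669809e-02  3.19555079e+00] [ 0.26695238 -0.34887534 -0.91491642] [ 0.00722236 -0.05237351  0.00321489] 10.824383243479843
```

View pics/w4.png

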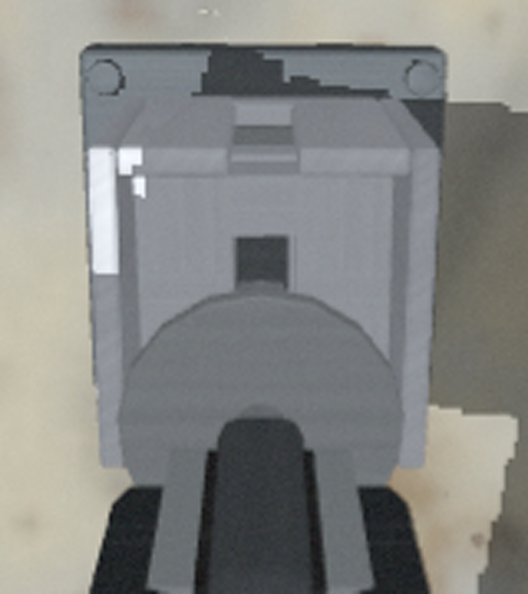

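View pics/scene4.png

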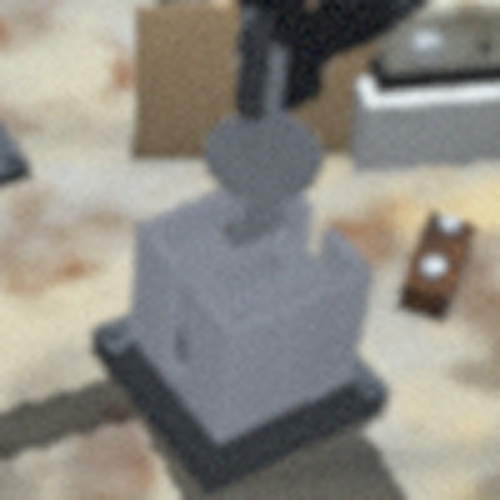

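Request:
drive_tool:
  moves:
    - [[-0.3,-0.4,-0.5],0]
    - [[-0.3,-0.4,-1.1],0]
    - [[-0.3,-0.4,-1.7],0]
    - [[-0.3,-0.4,-2.3],0]
    - [[-0.3,-0.4,-2.9],0]
    - [[-0.3,-0.4,-3.5],0]
    - [[-0.3,-0.4,-4.1],0]
    - [[-0.3,-0.4,-4.7],0]

```text
time: 7.27
tool_pos: [623.1, -18.9, 190.5]
tcp_rot: [-180.0, 0.0, 3.2]
ft_force: [1.2, -0.7, -1.2]
finger_gap: 11.1
```

Request:
drive_tool:
  moves:
    - [[0,0,-0.6],0]
    - [[0,0,-1.2],0]
    - [[0,0,-1.8],0]
    - [[0,0,-2.4],0]
    - [[0,0,-3.0],0]
    - [[0,0,-3.6],0]
    - [[0,0,-4.2],0]
    - [[0,0,-4.8],0]

```text
time: 7.93
tool_pos: [623.1, -18.9, 185.7]
tcp_rot: [-180.0, 0.0, 3.2]
ft_force: [0.0, -0.1, -1.3]
finger_gap: 10.8
```

Request:
drive_tool:
  moves:
    - [[0,0,-0.6],0]
    - [[0,0,-1.2],0]
    - [[0,0,-1.8],0]
    - [[0,0,-2.4],0]
    - [[0,0,-3.0],0]
    - [[0,0,-3.6],0]
    - [[0,0,-4.2],0]
    - [[0,0,-4.8],0]

```text
time: 8.6
tool_pos: [623.2, -18.9, 180.9]
tcp_rot: [-180.0, 0.0, 3.2]
ft_force: [-0.7, -0.4, -1.3]
finger_gap: 10.8
```

Request:
drive_tool:
  moves:
    - [[0,0,-0.6],0]
    - [[0,0,-1.2],0]
    - [[0,0,-1.8],0]
    - [[0,0,-2.4],0]
    - [[0,0,-3.0],0]
    - [[0,0,-3.6],0]
    - [[0,0,-4.2],0]
    - [[0,0,-4.8],0]

```text
time: 9.27
tool_pos: [623.2, -18.9, 176.1]
tcp_rot: [-180.0, -0.0, 3.2]
ft_force: [-0.1, -0.2, -1.6]
finger_gap: 11.0
```

Request:
drive_tool:
  moves:
    - [[0,0,-0.6],0]
    - [[0,0,-1.2],0]
    - [[0,0,-1.8],0]
    - [[0,0,-2.4],0]
    - [[0,0,-3.0],0]
    - [[0,0,-3.6],0]
    - [[0,0,-4.2],0]
    - [[0,0,-4.8],0]

```text
time: 9.93
tool_pos: [623.1, -18.9, 171.3]
tcp_rot: [-180.0, 0.0, 3.2]
ft_force: [0.5, -0.5, -1.9]
finger_gap: 11.2
```

Run:
```python
from h import *
from bench import r
w=wshot("w5",(200,120,360,300),3.3);s=r.sense();print(s["time"],s["tool_pos"],s["tcp_rot"],s["ft_force"],s["wrist_torque"],s["finger_gap"])
```

```text
9.9833 [623.08373917 -18.88260893 171.15423214] [-1.79998410e+02  1.28716145e-02  3.19736446e+00] [-0.34760803  0.45169259 -0.91142524] [ 0.00300667 -0.00657355 -0.05263245] 10.817132894231111
```

View pics/w5.png

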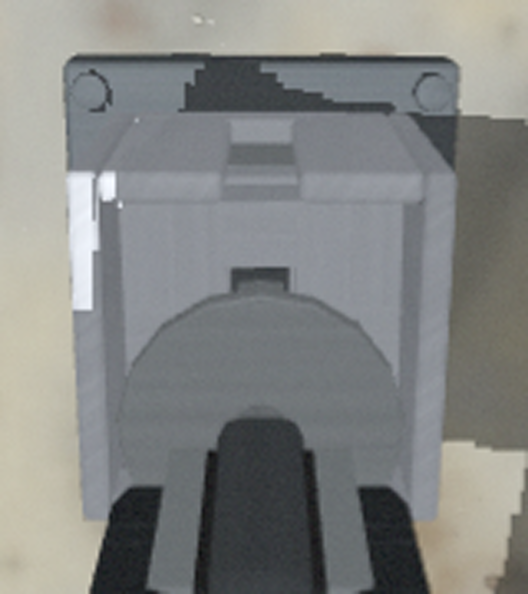

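Request:
drive_tool:
  moves:
    - [[0,0,-0.6],0]
    - [[0,0,-1.2],0]
    - [[0,0,-1.8],0]
    - [[0,0,-2.4],0]
    - [[0,0,-3.0],0]
    - [[0,0,-3.6],0]
    - [[0,0,-4.2],0]
    - [[0,0,-4.8],0]

```text
time: 10.65
tool_pos: [623.2, -18.9, 166.5]
tcp_rot: [-180.0, -0.0, 3.2]
ft_force: [0.2, -0.0, -2.1]
finger_gap: 11.3
```

Request:
drive_tool:
  moves:
    - [[0,0,-0.6],0]
    - [[0,0,-1.2],0]
    - [[0,0,-1.8],0]
    - [[0,0,-2.4],0]
    - [[0,0,-3.0],0]
    - [[0,0,-3.6],0]
    - [[0,0,-4.2],0]
    - [[0,0,-4.8],0]

```text
time: 11.32
tool_pos: [623.2, -18.9, 161.8]
tcp_rot: [-180.0, -0.0, 3.2]
ft_force: [-0.6, 0.6, -1.6]
finger_gap: 11.1
```

Request:
drive_tool:
  moves:
    - [[0,0,-0.6],0]
    - [[0,0,-1.2],0]
    - [[0,0,-1.8],0]
    - [[0,0,-2.4],0]
    - [[0,0,-3.0],0]
    - [[0,0,-3.6],0]
    - [[0,0,-4.2],0]
    - [[0,0,-4.8],0]

```text
time: 11.98
tool_pos: [623.2, -18.9, 157.0]
tcp_rot: [-180.0, -0.0, 3.2]
ft_force: [0.3, -0.9, -0.9]
finger_gap: 11.4
```

Request:
drive_tool:
  moves:
    - [[0,0,-0.6],0]
    - [[0,0,-1.2],0]
    - [[0,0,-1.8],0]
    - [[0,0,-2.4],0]
    - [[0,0,-3.0],0]
    - [[0,0,-3.6],0]
    - [[0,0,-4.2],0]
    - [[0,0,-4.8],0]

```text
time: 12.65
tool_pos: [623.3, -18.9, 152.2]
tcp_rot: [180.0, -0.0, 3.2]
ft_force: [1.4, -0.7, -1.9]
finger_gap: 11.0
```

Request:
drive_tool:
  moves:
    - [[0,0,-0.6],0]
    - [[0,0,-1.2],0]
    - [[0,0,-1.8],0]
    - [[0,0,-2.4],0]
    - [[0,0,-3.0],0]
    - [[0,0,-3.6],0]
    - [[0,0,-4.2],0]
    - [[0,0,-4.8],0]

```text
time: 13.32
tool_pos: [623.2, -18.9, 147.4]
tcp_rot: [180.0, -0.0, 3.2]
ft_force: [1.4, -0.8, -1.2]
finger_gap: 11.2
```

Request:
drive_tool:
  moves:
    - [[0,0,-0.6],0]
    - [[0,0,-1.2],0]
    - [[0,0,-1.8],0]
    - [[0,0,-2.4],0]
    - [[0,0,-3.0],0]
    - [[0,0,-3.6],0]
    - [[0,0,-4.2],0]
    - [[0,0,-4.8],0]

```text
time: 13.98
tool_pos: [623.2, -18.9, 142.5]
tcp_rot: [180.0, -0.0, 3.2]
ft_force: [1.6, 0.5, -1.2]
finger_gap: 11.2
```

Request:
drive_tool:
  moves:
    - [[0,0,-0.4],0]
    - [[0,0,-0.8],0]
    - [[0,0,-1.2],0]
    - [[0,0,-1.6],0]
    - [[0,0,-2.0],0]
    - [[0,0,-2.4],0]
    - [[0,0,-2.8],0]
    - [[0,0,-3.0],0]

```text
time: 14.65
tool_pos: [623.0, -18.9, 139.4]
tcp_rot: [-180.0, 0.0, 3.2]
ft_force: [-0.2, 0.7, -1.1]
finger_gap: 11.5
```

Request:
drive_tool:
  moves:
    - [[0,0,-0.3],0]
    - [[0,0,-0.7],0]
    - [[0,0,-1.0],0]
    - [[0,0,-1.4],0]
    - [[0,0,-1.7],0]
    - [[0,0,-2.0],0]
    - [[0,0,-2.4],0]
    - [[0,0,-2.6],0]

```text
time: 15.32
tool_pos: [623.2, -18.9, 136.9]
tcp_rot: [-180.0, 0.0, 3.2]
ft_force: [-0.4, 0.2, -0.9]
finger_gap: 10.8
```

Request:
drive_tool:
  moves:
    - [[0,0,-0.3],0]
    - [[0,0,-0.7],0]
    - [[0,0,-1.0],0]
    - [[0,0,-1.4],0]
    - [[0,0,-1.7],0]
    - [[0,0,-2.0],0]
    - [[0,0,-2.4],0]
    - [[0,0,-2.6],0]

```text
time: 15.98
tool_pos: [623.1, -18.9, 134.4]
tcp_rot: [180.0, 0.0, 3.2]
ft_force: [-0.6, -0.7, -0.8]
finger_gap: 11.2
```

Request:
drive_tool:
  moves:
    - [[0,0,-0.3],0]
    - [[0,0,-0.7],0]
    - [[0,0,-1.0],0]
    - [[0,0,-1.4],0]
    - [[0,0,-1.7],0]
    - [[0,0,-2.0],0]
    - [[0,0,-2.4],0]
    - [[0,0,-2.6],0]

```text
time: 16.65
tool_pos: [623.1, -18.9, 131.7]
tcp_rot: [-180.0, 0.0, 3.2]
ft_force: [-0.3, 0.1, -0.9]
finger_gap: 11.1
```

Request:
drive_tool:
  moves:
    - [[0,0,-0.3],0]
    - [[0,0,-0.6],0]
    - [[0,0,-0.9],0]
    - [[0,0,-1.2],0]
    - [[0,0,-1.5],0]
    - [[0,0,-1.8],0]
    - [[0,0,-2.0],0]
    - [[0,0,-2.0],0]

```text
time: 17.32
tool_pos: [623.4, -18.9, 130.8]
tcp_rot: [180.0, -0.0, 3.2]
ft_force: [-3.8, 0.7, 6.2]
finger_gap: 10.9
```

Run:
```python
from h import *
from bench import r
w=wshot("w6",(200,120,360,300),3.3);s=r.sense();print(s["time"],s["tool_pos"],s["tcp_rot"],s["ft_force"],s["wrist_torque"],s["finger_gap"])
```

```text
17.3667 [623.38240722 -18.88721533 130.80496204] [ 1.79995013e+02 -3.76469150e-02  3.20173176e+00] [-3.77194665  0.01266919  6.44746329] [0.08131299 0.75940159 0.08452174] 11.338897879786467
```

View pics/w6.png

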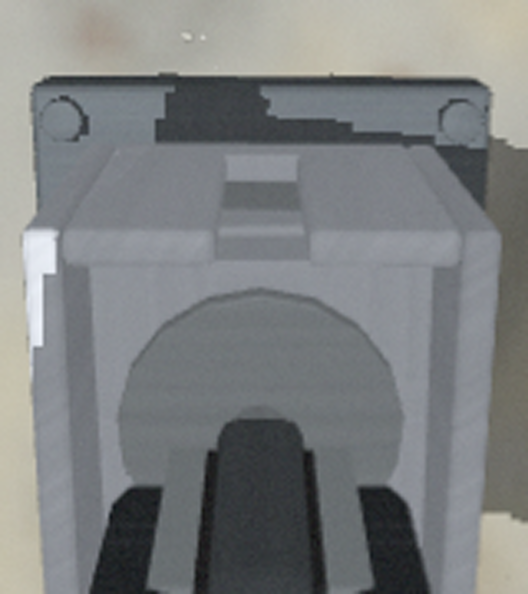

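Run:
```python
from h import *
w=pickle.load(open("w6.pkl","rb"))
f=lambda p:np.array(p,float)/3.3+[200,120]-.35
im=w["pixels"][:,:,::-1];cv2.imwrite("pics/w6b.png",cv2.resize(im[170:280,215:340],None,fx=6,fy=6,interpolation=cv2.INTER_CUBIC))
c=np.array(w["xyz"]);print(c)
for row in(232,258,263,268):
    d=rays(w,[f((262,row))])[0]; 
    for X in (652.4,651.9):
        k=(X-c[0])/d[0]; print(row,X,(c+k*d).round(1))
for z in(75,77,79,81,83): print(z,onz(w,[f((260,290)),f((118,418)),f((403,418))],z).round(1).tolist())
```

```text
[701.15419299 -14.38836421 251.68488766]
232 652.4 [652.4 -17.6  67. ]
232 651.9 [651.9 -17.6  65.1]
258 652.4 [652.4 -17.6  82.7]
258 651.9 [651.9 -17.6  81. ]
263 652.4 [652.4 -17.6  85.4]
263 651.9 [651.9 -17.6  83.7]
268 652.4 [652.4 -17.6  88.1]
268 651.9 [651.9 -17.6  86.4]
75 [[644.7, -17.7, 75.0], [620.7, 5.0, 75.0], [623.4, -43.1, 75.0]]
77 [[645.4, -17.7, 77.0], [621.6, 4.8, 77.0], [624.3, -42.8, 77.0]]
79 [[646.0, -17.6, 79.0], [622.5, 4.6, 79.0], [625.1, -42.5, 79.0]]
81 [[646.7, -17.6, 81.0], [623.4, 4.4, 81.0], [626.0, -42.2, 81.0]]
83 [[647.3, -17.5, 83.0], [624.3, 4.2, 83.0], [626.9, -41.8, 83.0]]
```

View pics/w6b.png

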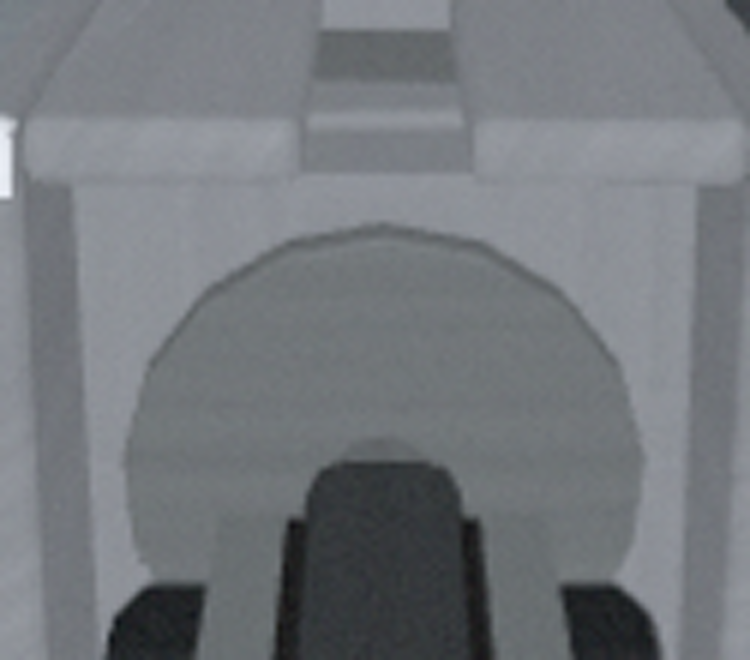

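Request:
drive_tool:
  moves:
    - [[0,0,0.2],0]
    - [[0,0,0.4],0]
    - [[0,0,0.6],0]
    - [[0,0,0.7],0]
    - [[0,0,0.7],0]
    - [[0,0,0.7],0]
    - [[0,0,0.7],0]
    - [[0,0,0.7],0]

```text
time: 18.03
tool_pos: [623.4, -18.9, 130.8]
tcp_rot: [180.0, -0.0, 3.2]
ft_force: [-2.1, 0.8, 4.1]
finger_gap: 11.1
```

Request:
drive_tool:
  moves:
    - [[0,0,0.4],0]
    - [[0,0.1,0.6],2]
    - [[0,0.2,0.6],6]
    - [[-0.1,0.3,0.6],10]
    - [[-0.1,0.4,0.6],15]
    - [[-0.2,0.6,0.6],20]
    - [[-0.2,0.7,0.6],25]
    - [[-0.3,0.8,0.6],30]

```text
time: 18.7
tool_pos: [623.1, -18.2, 130.8]
tcp_rot: [180.0, -0.0, 33.4]
ft_force: [0.5, -0.3, 0.7]
finger_gap: 11.4
```

Request:
drive_tool:
  moves:
    - [[-0.1,0.1,0],4]
    - [[-0.1,0.2,0],8]
    - [[-0.2,0.3,0],12]
    - [[-0.3,0.4,0],16]
    - [[-0.4,0.5,0],20]
    - [[-0.5,0.5,0],24]
    - [[-0.6,0.6,0],28]
    - [[-0.7,0.6,0],30]

```text
time: 19.37
tool_pos: [622.4, -17.4, 130.8]
tcp_rot: [180.0, -0.0, 63.4]
ft_force: [0.7, 0.3, 0.1]
finger_gap: 10.9
```

Request:
drive_tool:
  moves:
    - [[-0.1,0,0],4]
    - [[-0.2,0.1,0],8]
    - [[-0.3,0.1,0],12]
    - [[-0.5,0.1,0],17]
    - [[-0.6,0.2,0],22]
    - [[-0.8,0.2,0],27]
    - [[-0.9,0.2,0],30]
    - [[-0.9,0.2,0],30]

```text
time: 20.03
tool_pos: [621.4, -17.2, 130.8]
tcp_rot: [180.0, -0.0, 93.3]
ft_force: [0.0, 0.0, 0.6]
finger_gap: 10.8
```

Run:
```python
from h import *
from bench import r
w=wshot("w7");s=r.sense();print(s["time"],s["tool_pos"],s["tcp_rot"],s["ft_force"],s["wrist_torque"],s["finger_gap"])
```

```text
20.0833 [621.35788174 -17.24626781 130.81562006] [ 1.79990625e+02 -3.10461699e-03  9.31387066e+01] [0.91166499 1.22206095 0.31765618] [ 0.09725739 -0.05003072 -0.04349545] 10.845152662762713
```

View pics/w7.png

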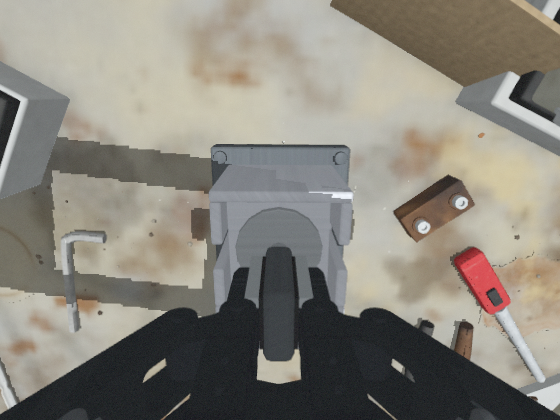

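Request:
drive_tool:
  moves:
    - [[0,0,0.5],0]
    - [[0,0,1.2],0]
    - [[0,0,2.0],0]
    - [[0,0,2.8],0]
    - [[0,0,3.6],0]
    - [[0,0,4.4],0]
    - [[0,0,5.2],0]
    - [[0,0,6],0]

```text
time: 20.75
tool_pos: [620.8, -17.2, 136.5]
tcp_rot: [-179.9, -0.0, 93.2]
ft_force: [-0.1, -0.5, -4.2]
finger_gap: 11.1
```

Request:
drive_tool:
  moves:
    - [[0,0,1],0]
    - [[0,0,2],0]
    - [[0,0,3],0]
    - [[0,0,4],0]
    - [[0,0,5],0]
    - [[0,0,6],0]
    - [[0,0,7],0]
    - [[0,0,8],0]

```text
time: 21.42
tool_pos: [621.3, -17.3, 145.2]
tcp_rot: [-180.0, -0.0, 93.2]
ft_force: [1.5, 0.3, -4.0]
finger_gap: 11.2
```

Run:
```python
from h import *
from bench import r
w=wshot("w8",(190,120,370,320),3);s=r.sense();print(s["time"],s["tool_pos"],s["tcp_rot"],s["ft_force"],s["wrist_torque"],s["finger_gap"])
```

```text
21.4667 [621.37972476 -17.29052109 145.47336152] [1.79981701e+02 3.92537487e-03 9.31970723e+01] [ 1.06839488 -0.17292353 -4.96335704] [ 0.00166573 -0.03714827 -0.00866841] 10.930652512517144
```

View pics/w8.png

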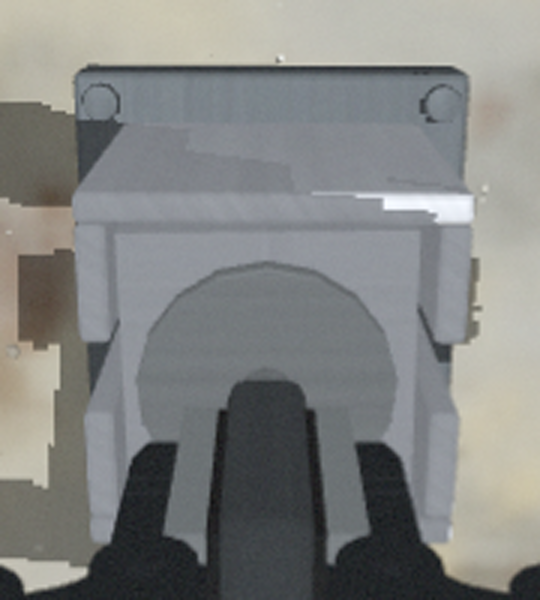

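Request:
drive_tool:
  moves:
    - [[0,0,1.5],0]
    - [[0,0,4],0]
    - [[0,0,8],0]
    - [[0,0,13],0]
    - [[0,0,19],0]
    - [[0,0,25],0]
    - [[0,0,31],0]
    - [[0,0,37],0]

```text
time: 22.13
tool_pos: [621.5, -17.3, 183.1]
tcp_rot: [180.0, 0.0, 93.2]
ft_force: [0.2, 0.5, -4.7]
finger_gap: 11.3
```

Request:
drive_tool:
  moves:
    - [[0,0,6],0]
    - [[0,0,13],0]
    - [[0,0,21],0]
    - [[0,0,29],0]
    - [[0,0,36],0]
    - [[0,0,41],0]
    - [[0,0,44],0]
    - [[0,0,45],0]

```text
time: 22.8
tool_pos: [621.6, -17.3, 228.0]
tcp_rot: [179.9, 0.0, 93.2]
ft_force: [-0.4, -0.2, -4.5]
finger_gap: 11.0
```

Run:
```python
from h import *
from bench import r
w=wshot("w9");s=r.sense();print(s["time"],s["tool_pos"],s["tcp_rot"],s["ft_force"],s["wrist_torque"],s["finger_gap"])
q=r.snapshot("scene");pickle.dump(q,open("scene9.pkl","wb"));cv2.imwrite("pics/scene9.png",cv2.resize(q["pixels"][70:250,210:390,::-1],None,fx=3.3,fy=3.3,interpolation=cv2.INTER_CUBIC))
```

```text
22.85 [621.43988563 -17.29693491 227.60745349] [1.79965785e+02 3.70629334e-03 9.31966416e+01] [ 0.20310637 -0.07390909 -4.84904522] [0.04420074 0.00373795 0.00995124] 11.440919125109412
```

View pics/scene9.png

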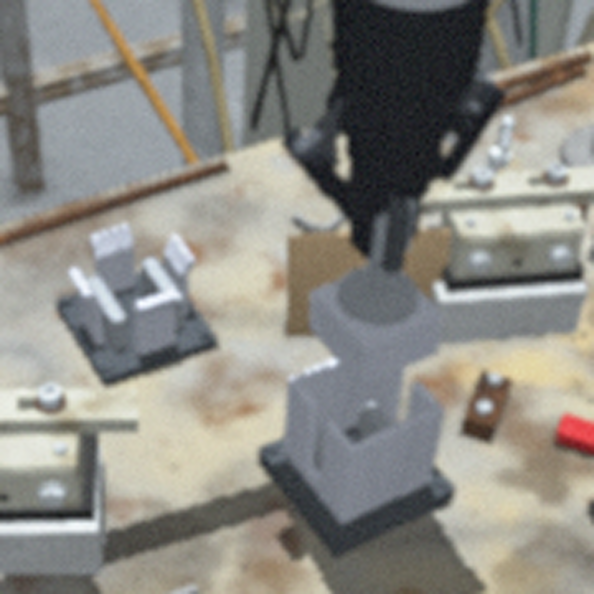

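View pics/w9.png

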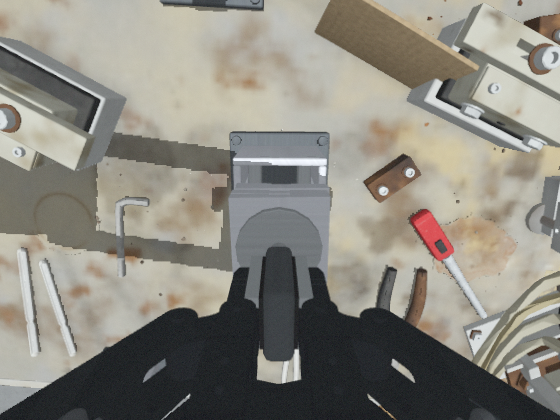

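Request:
drive_tool:
  moves:
    - [[-2,3,0],-0.5]
    - [[-7,10,0],-1]
    - [[-14,21,0],-1.5]
    - [[-22,33,0],-2]
    - [[-31,46,0],-2.7]
    - [[-40,60,0],-2.7]
    - [[-49,73,0],-2.7]
    - [[-56,84,0],-2.7]

```text
time: 23.57
tool_pos: [564.0, 68.3, 226.9]
tcp_rot: [-180.0, -0.0, 90.5]
ft_force: [0.5, 0.3, -5.0]
finger_gap: 10.7
```

Request:
drive_tool:
  moves:
    - [[-6,9,0],0]
    - [[-10,14,0],0]
    - [[-12,17,0],0]
    - [[-12,18,0],0]
    - [[-12,18,0],0]
    - [[-12,18,0],0]
    - [[-12,18,0],0]
    - [[-12,18,0],0]

```text
time: 24.23
tool_pos: [553.5, 84.3, 227.0]
tcp_rot: [-180.0, 0.0, 90.5]
ft_force: [0.1, -1.0, -5.6]
finger_gap: 11.2
```

Run:
```python
from h import *
from bench import r
w=wshot("w10");s=r.sense();print(s["time"],s["tool_pos"],s["tcp_rot"],s["ft_force"],s["wrist_torque"],s["finger_gap"])
im=w["pixels"][:,:,::-1]
cv2.imwrite("pics/w10a.png",cv2.resize(im[20:150,215:345],None,fx=4.6,fy=4.6,interpolation=cv2.INTER_CUBIC))
cv2.imwrite("pics/w10b.png",cv2.resize(im[140:290,205:355],None,fx=4,fy=4,interpolation=cv2.INTER_CUBIC))
```

```text
24.2833 [553.44073669  84.29039711 227.01033888] [-1.79992454e+02  5.52549078e-03  9.04620929e+01] [-0.08011277  0.74867314 -4.96044423] [0.04493071 0.07985613 0.03438661] 11.169475269068831
```

View pics/w10.png

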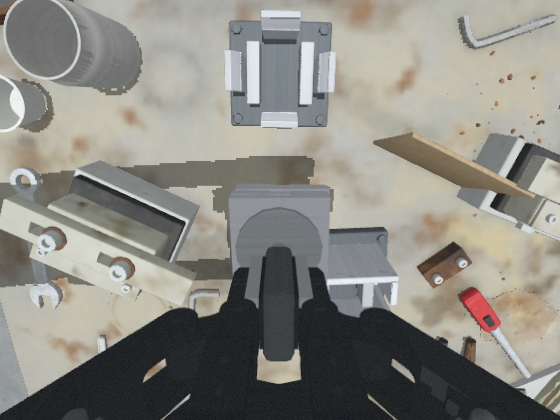

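View pics/w10a.png

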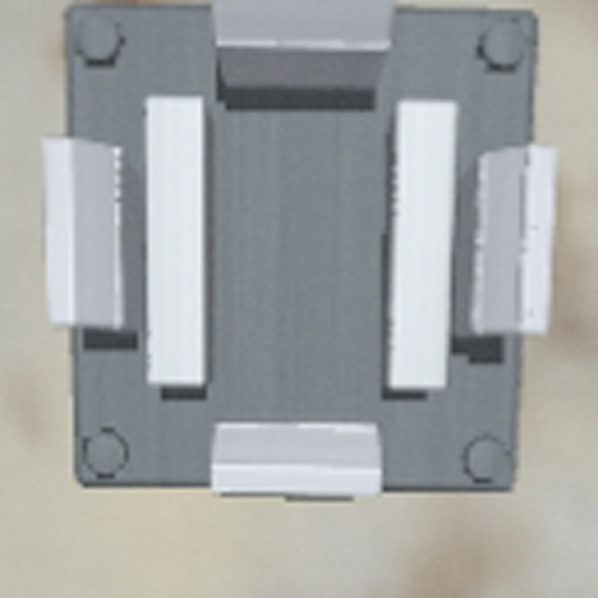

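View pics/w10b.png

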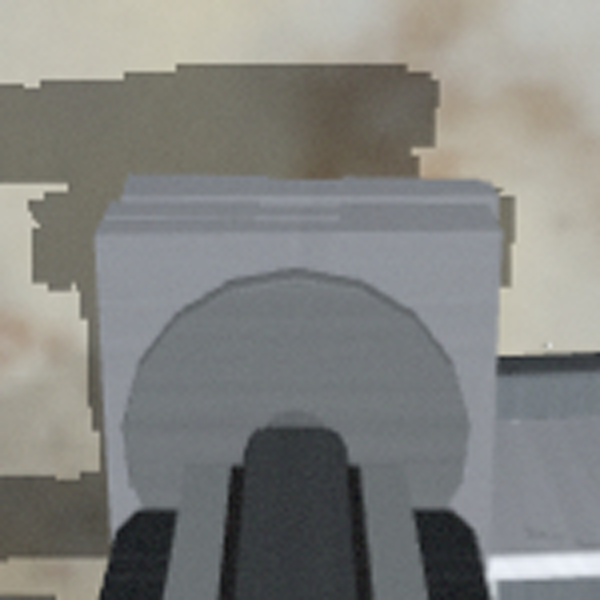

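Run:
```python
from h import *
w=pickle.load(open("w10.pkl","rb"))
f=lambda p:np.array(p,float)/4.6+[215,20]-0.4
g=lambda p:np.array(p,float)/4+[205,140]-0.4
ang=lambda a,b:round(float(np.degrees(np.arctan2(*(a-b)[1::-1]))),2)
def quad(ps,z,n,f=f):
    q=onz(w,[f(p) for p in ps],z)
    print(n,q.mean(0).round(2),[round(float(np.linalg.norm(q[i]-q[(i+1)%4])),1) for i in range(4)],"angs",ang(q[0],q[3]),ang(q[1],q[2]),ang(q[1],q[0]),ang(q[2],q[3]))
quad([(146,97),(203,97),(206,384),(148,384)],40,"railL")
quad([(396,101),(457,101),(447,388),(388,388)],40,"railR")
quad([(146,97),(457,101),(447,388),(148,384)],40,"rails")
quad([(68,5),(537,10),(515,490),(77,485)],12,"base")
# guides: outer top edges at 63
q=onz(w,[f(p) for p in[(44,232),(553,240),(303,0),(298,494)]],63);print("guide outer tops",q)
# inner guide lower edges: left guide inner at col 122, right 478, (bottom of flare z?), front row 424
for z in (40,48,52): print(z,onz(w,[f((122,240)),f((478,245)),f((303,45)),f((298,424))],z).round(1).tolist())
for z in(166,168): 
    p=onz(w,[g((97,232)),g((500,230))],z);print("topplate",p,p.mean(0),np.linalg.norm(p[0]-p[1]),ang(p[1],p[0]))
for z in(134,):
    p=onz(w,[g((125,178)),g((496,181))],z);print("low",p,p.mean(0),np.linalg.norm(p[0]-p[1]),ang(p[1],p[0]))
k=onz(w,[g((123,425)),g((469,425)),g((296,270))],175);print("collar",k,k[:2].mean(0))
```

```text
railL [531.24 182.13  40.  ] [10.1, 49.3, 10.8, 49.4] angs 89.43 90.21 0.3 0.36
railR [576.1 181.8  40. ] [10.9, 49.4, 11.0, 49.4] angs 89.74 89.91 0.63 0.56
rails [553.78 181.98  40.  ] [55.4, 49.4, 55.8, 49.4] angs 89.43 89.91 -0.22 -0.28
base [553.84 181.8   12.  ] [89.9, 90.5, 90.8, 90.3] angs 89.41 89.98 -0.09 -0.19
guide outer tops [[510.68495788 182.4090812   63.        ]
 [596.42480447 181.82564372  63.        ]
 [553.93673789 218.20433011  63.        ]
 [553.81426345 139.35319337  63.        ]]
40 [[521.5, 182.7, 40.0], [586.3, 182.4, 40.0], [554.1, 215.5, 40.0], [553.8, 150.4, 40.0]]
48 [[522.3, 182.2, 48.0], [585.4, 181.8, 48.0], [554.1, 214.1, 48.0], [553.8, 150.7, 48.0]]
52 [[522.7, 181.9, 52.0], [585.0, 181.6, 52.0], [554.0, 213.4, 52.0], [553.7, 150.9, 52.0]]
topplate [[526.02113605 109.53731324 166.        ]
 [581.34715421 110.26053527 166.        ]] [553.68414513 109.89892426 166.        ] 55.33074494225593 0.75
topplate [[526.31554423 110.11924634 168.        ]
 [581.03303011 110.83451363 168.        ]] [553.67428717 110.47687999 168.        ] 54.7221606677914 0.75
low [[526.1006627  109.22745513 134.        ]
 [585.30375678 109.20647334 134.        ]] [555.70220974 109.21696424 134.        ] 59.20309780486861 -0.02
collar [[529.90444811  84.73064259 175.        ]
 [577.18204796  85.10357312 175.        ]
 [553.36198585 107.15364831 175.        ]] [553.54324803  84.91710785 175.        ]
```

Request:
drive_tool:
  moves:
    - [[0,4,0],-0.3]
    - [[-0.1,13,0],-0.6]
    - [[-0.2,27,0],-0.6]
    - [[-0.3,43,0],-0.6]
    - [[-0.4,59,0],-0.6]
    - [[-0.4,74,0],-0.6]
    - [[-0.4,86,0],-0.6]
    - [[-0.4,94,0],-0.6]

```text
time: 24.95
tool_pos: [552.5, 181.1, 227.0]
tcp_rot: [-180.0, -0.0, 90.0]
ft_force: [-0.2, 0.6, -4.2]
finger_gap: 11.2
```

Request:
drive_tool:
  moves:
    - [[0,4,0],0]
    - [[0,5.5,0],0]
    - [[0,5.9,-2],0]
    - [[0,5.9,-6],0]
    - [[0,5.9,-12],0]
    - [[0,5.9,-18],0]
    - [[0,5.9,-22],0]
    - [[0,5.9,-24],0]

```text
time: 25.62
tool_pos: [552.2, 184.1, 201.6]
tcp_rot: [-179.9, 0.0, 89.9]
ft_force: [-0.5, -0.5, -4.3]
finger_gap: 10.6
```

Run:
```python
from h import *
from bench import r
w=wshot("w11",(195,100,365,300),3);s=r.sense();print(s["time"],s["tool_pos"],s["tcp_rot"],s["ft_force"],s["wrist_torque"],s["finger_gap"])
q=r.snapshot("scene");pickle.dump(q,open("scene11.pkl","wb"));cv2.imwrite("pics/scene11.png",cv2.resize(q["pixels"][90:200,200:310,::-1],None,fx=5,fy=5,interpolation=cv2.INTER_CUBIC))
```

```text
25.6667 [552.23890514 184.1642588  201.56531484] [-1.79885199e+02  3.04163570e-02  8.98743059e+01] [-0.07348777 -1.08483303 -5.04446394] [-0.01411682  0.02272402 -0.02532554] 10.983466909063063
```

View pics/scene11.png

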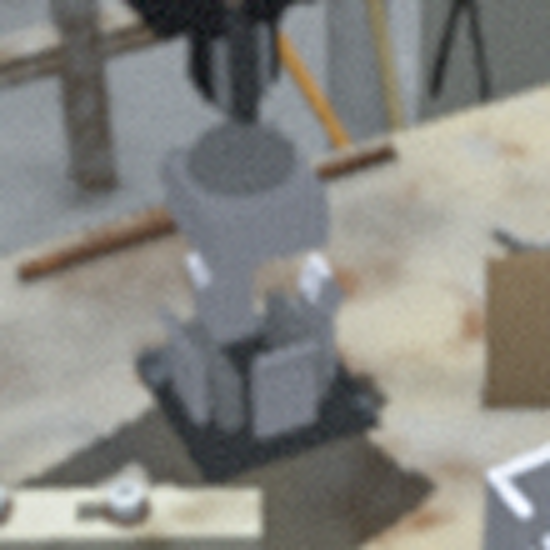

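View pics/w11.png

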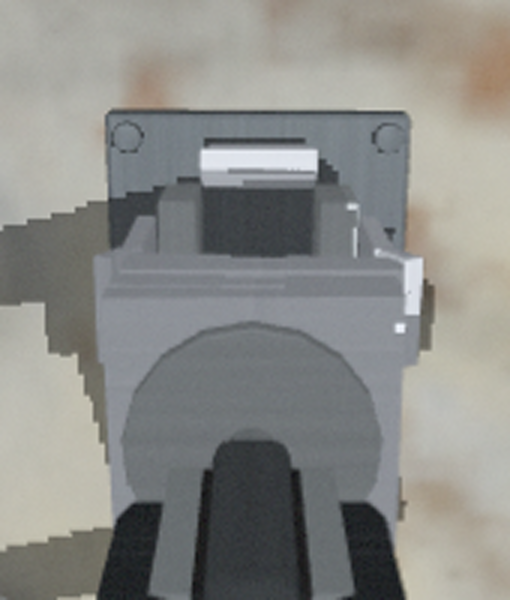

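Request:
drive_tool:
  moves:
    - [[0.8,0.2,-2],0]
    - [[0.8,0.2,-7],0]
    - [[0.8,0.2,-14],0]
    - [[0.8,0.2,-22],0]
    - [[0.8,0.2,-30],0]
    - [[0.8,0.2,-36],0]
    - [[0.8,0.2,-40],0]
    - [[0.8,0.2,-41],0]

```text
time: 26.38
tool_pos: [552.9, 184.7, 160.5]
tcp_rot: [-179.9, 0.0, 89.9]
ft_force: [0.7, -0.2, -4.7]
finger_gap: 11.6
```

Request:
drive_tool:
  moves:
    - [[0,0,-0.5],0]
    - [[0,0,-1],0]
    - [[0,0,-1.5],0]
    - [[0,0,-2],0]
    - [[0,0,-2.5],0]
    - [[0,0,-3],0]
    - [[0,0,-3.5],0]
    - [[0,0,-4],0]

```text
time: 27.05
tool_pos: [553.7, 184.8, 158.1]
tcp_rot: [180.0, 0.0, 89.9]
ft_force: [0.2, 0.1, -4.4]
finger_gap: 11.0
```

Run:
```python
from h import *
from bench import r
w=wshot("w12",(195,100,365,300),3);s=r.sense();print(s["time"],s["tool_pos"],s["tcp_rot"],s["ft_force"],s["wrist_torque"],s["finger_gap"])
q=r.snapshot("scene");pickle.dump(q,open("scene12.pkl","wb"));cv2.imwrite("pics/scene12.png",cv2.resize(q["pixels"][90:200,200:310,::-1],None,fx=5,fy=5,interpolation=cv2.INTER_CUBIC))
```

```text
27.1 [553.5912413  184.78936413 157.94524664] [-1.79991020e+02  2.69225613e-03  8.98957454e+01] [ 0.27794404  0.25972705 -5.69442972] [0.02409584 0.00708554 0.01189876] 10.916530587802187
```

View pics/scene12.png

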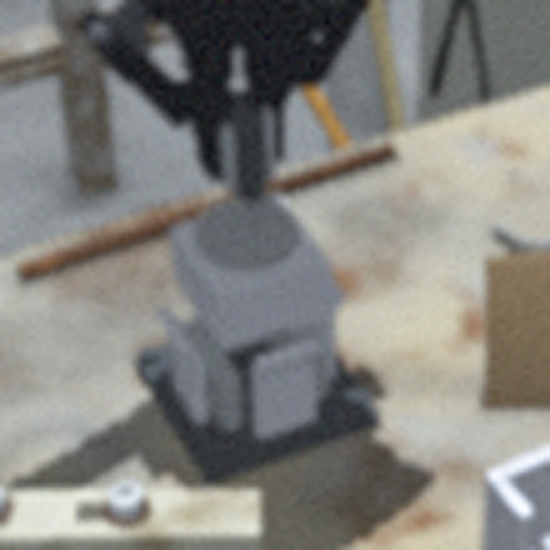

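View pics/w12.png

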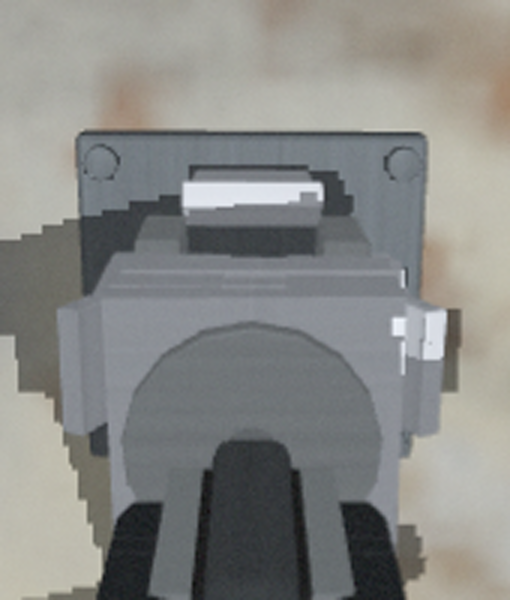

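Request:
drive_tool:
  moves:
    - [[-0.2,-0.2,-0.6],0]
    - [[-0.5,-0.4,-1.2],0]
    - [[-0.5,-0.4,-1.8],0]
    - [[-0.5,-0.4,-2.4],0]
    - [[-0.5,-0.4,-3.0],0]
    - [[-0.5,-0.4,-3.6],0]
    - [[-0.5,-0.4,-4.2],0]
    - [[-0.5,-0.4,-4.8],0]

```text
time: 27.82
tool_pos: [553.2, 184.4, 153.2]
tcp_rot: [-180.0, 0.0, 89.9]
ft_force: [-0.7, 0.6, -5.3]
finger_gap: 11.1
```

Request:
drive_tool:
  moves:
    - [[0,0,-0.6],0]
    - [[0,0,-1.2],0]
    - [[0,0,-1.8],0]
    - [[0,0,-2.4],0]
    - [[0,0,-3.0],0]
    - [[0,0,-3.6],0]
    - [[0,0,-4.2],0]
    - [[0,0,-4.8],0]

```text
time: 28.48
tool_pos: [553.2, 184.4, 148.4]
tcp_rot: [-180.0, -0.0, 89.9]
ft_force: [0.5, 0.0, -4.6]
finger_gap: 11.3
```

Request:
drive_tool:
  moves:
    - [[0,0,-0.6],0]
    - [[0,0,-1.2],0]
    - [[0,0,-1.8],0]
    - [[0,0,-2.4],0]
    - [[0,0,-3.0],0]
    - [[0,0,-3.6],0]
    - [[0,0,-4.2],0]
    - [[0,0,-4.8],0]

```text
time: 29.15
tool_pos: [553.2, 184.4, 143.6]
tcp_rot: [-180.0, -0.0, 89.9]
ft_force: [-0.5, -0.2, -5.6]
finger_gap: 11.1
```

Request:
drive_tool:
  moves:
    - [[0,0,-0.6],0]
    - [[0,0,-1.2],0]
    - [[0,0,-1.8],0]
    - [[0,0,-2.4],0]
    - [[0,0,-3.0],0]
    - [[0,0,-3.6],0]
    - [[0,0,-4.2],0]
    - [[0,0,-4.8],0]

```text
time: 29.82
tool_pos: [553.2, 184.4, 138.8]
tcp_rot: [180.0, 0.0, 89.9]
ft_force: [-0.2, -0.6, -4.6]
finger_gap: 11.5
```

Request:
drive_tool:
  moves:
    - [[0,0,-0.4],0]
    - [[0,0,-0.8],0]
    - [[0,0,-1.2],0]
    - [[0,0,-1.6],0]
    - [[0,0,-2.0],0]
    - [[0,0,-2.4],0]
    - [[0,0,-2.8],0]
    - [[0,0,-3.0],0]

```text
time: 30.48
tool_pos: [553.1, 184.4, 135.8]
tcp_rot: [-180.0, 0.0, 89.9]
ft_force: [-0.4, -0.2, -5.1]
finger_gap: 11.2
```

Request:
drive_tool:
  moves:
    - [[0,0,-0.3],0]
    - [[0,0,-0.7],0]
    - [[0,0,-1.0],0]
    - [[0,0,-1.4],0]
    - [[0,0,-1.7],0]
    - [[0,0,-2.0],0]
    - [[0,0,-2.4],0]
    - [[0,0,-2.6],0]

```text
time: 31.15
tool_pos: [553.1, 184.4, 133.2]
tcp_rot: [-180.0, -0.0, 89.9]
ft_force: [-0.5, -0.4, -4.7]
finger_gap: 11.0
```

Request:
drive_tool:
  moves:
    - [[0,0,-0.3],0]
    - [[0,0,-0.6],0]
    - [[0,0,-0.9],0]
    - [[0,0,-1.2],0]
    - [[0,0,-1.5],0]
    - [[0,0,-1.8],0]
    - [[0,0,-2.0],0]
    - [[0,0,-2.0],0]

```text
time: 31.82
tool_pos: [553.1, 184.4, 131.3]
tcp_rot: [-180.0, -0.0, 89.9]
ft_force: [-0.0, 1.1, -0.9]
finger_gap: 11.2
```

Request:
drive_tool:
  moves:
    - [[0,0,-0.3],0]
    - [[0,0,-0.6],0]
    - [[0,0,-0.9],0]
    - [[0,0,-1.2],0]
    - [[0,0,-1.5],0]
    - [[0,0,-1.8],0]
    - [[0,0,-2.0],0]
    - [[0,0,-2.0],0]

```text
time: 32.48
tool_pos: [553.2, 184.4, 129.2]
tcp_rot: [-180.0, 0.0, 89.9]
ft_force: [-0.5, 0.7, -2.0]
finger_gap: 11.1
```

Request:
drive_tool:
  moves:
    - [[0,0,-0.2],0]
    - [[0,0,-0.4],0]
    - [[0,0,-0.6],0]
    - [[0,0,-0.8],0]
    - [[0,0,-1.0],0]
    - [[0,0,-1.2],0]
    - [[0,0,-1.2],0]
    - [[0,0,-1.2],0]

```text
time: 33.15
tool_pos: [553.5, 184.5, 129.1]
tcp_rot: [179.9, -0.0, 89.9]
ft_force: [-4.1, -0.1, 7.0]
finger_gap: 11.3
```

Request:
drive_tool:
  moves:
    - [[0,0,0.3],0]
    - [[0,0,0.6],0]
    - [[0,0,0.9],0]
    - [[0,0,1.1],0]
    - [[0,0,1.1],0]
    - [[0,0,1.1],0]
    - [[0,0,1.1],0]
    - [[0,0,1.1],0]

```text
time: 33.82
tool_pos: [553.2, 184.4, 129.1]
tcp_rot: [180.0, -0.0, 89.9]
ft_force: [1.3, -0.2, 0.1]
finger_gap: 11.2
```

Run:
```python
from h import *
from bench import r
w=wshot("w13",(195,100,365,300),3);s=r.sense();print(s["time"],s["tool_pos"],s["tcp_rot"],s["ft_force"],s["wrist_torque"],s["finger_gap"])
q=r.snapshot("scene");pickle.dump(q,open("scene13.pkl","wb"));cv2.imwrite("pics/scene13.png",cv2.resize(q["pixels"][90:200,200:310,::-1],None,fx=5,fy=5,interpolation=cv2.INTER_CUBIC))
```

```text
33.8667 [553.20097027 184.43129536 129.16038253] [ 1.79997970e+02 -2.29401770e-03  8.98969169e+01] [0.74900292 0.59320298 0.33070683] [ 0.10070181 -0.16259503 -0.03421587] 10.87371794522237
```

View pics/scene13.png

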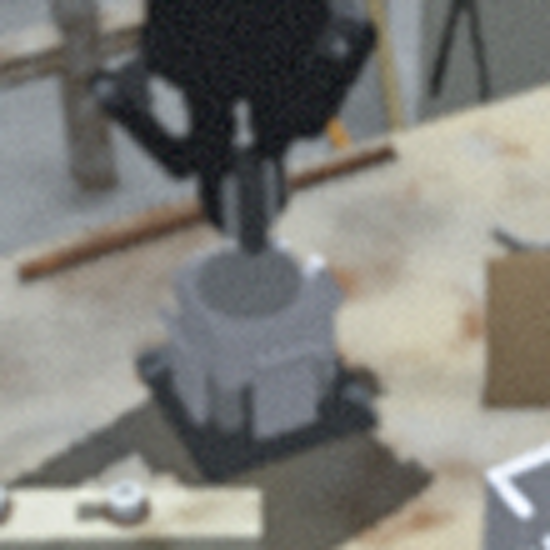

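View pics/w13.png

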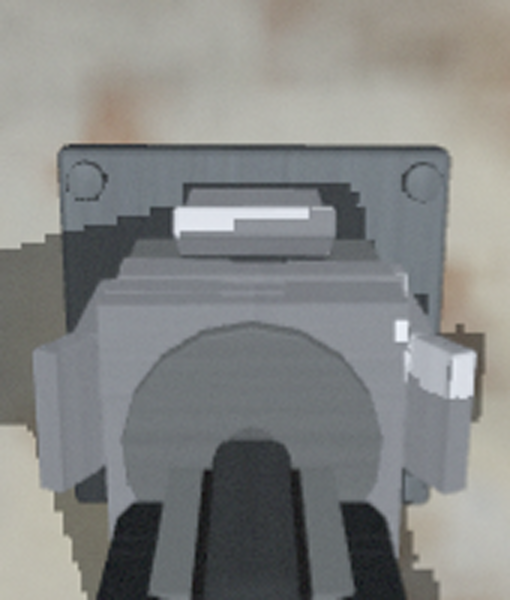

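Request:
drive_tool:
  moves:
    - [[0,0,0],0]
    - [[0,0,0],0]
    - [[0,0,0],0]
    - [[0,0,0],0]
    - [[0,0,0],0]
    - [[0,0,0],0]
    - [[0,0,0],0]
    - [[0,0,0],0]
  fingers: 9
  squeeze: 20

```text
time: 34.58
tool_pos: [553.1, 184.4, 129.2]
tcp_rot: [-180.0, 0.0, 89.9]
ft_force: [0.9, -0.2, -0.2]
finger_gap: 10.9
```

Request:
drive_tool:
  moves:
    - [[0,0,0],0]
    - [[0,0,0],0]
    - [[0,0,0],0]
    - [[0,0,0],0]
    - [[0,0,0],0]
    - [[0,0,0],0]
    - [[0,0,0],0]
    - [[0,0,0],0]
  fingers: 40

```text
time: 35.25
tool_pos: [553.1, 184.4, 129.2]
tcp_rot: [-180.0, 0.0, 89.9]
ft_force: [0.4, -0.4, -0.2]
finger_gap: 40.1
```

Run:
```python
from h import *
from bench import r
w=wshot("w14",(195,100,365,300),3);s=r.sense();print(s["time"],s["tool_pos"],s["tcp_rot"],s["ft_force"],s["wrist_torque"],s["finger_gap"])
```

```text
35.3 [553.16655537 184.41183632 129.20422876] [1.79999868e+02 6.98095950e-04 8.98994202e+01] [-0.39730066  0.39790923  0.54580134] [-0.04623693 -0.04922207  0.01010805] 39.976779914927306
```

View pics/w14.png

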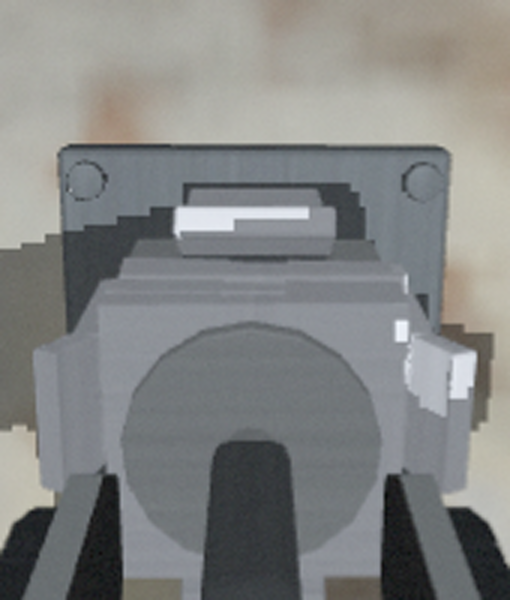

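Released cleanly, and the key stands unmoved. I'll retreat straight up, then back for a final look.

Request:
drive_tool:
  moves:
    - [[0,0,4],0]
    - [[0,0,12],0]
    - [[0,0,24],0]
    - [[0,0,38],0]
    - [[0,0,54],0]
    - [[0,0,72],0]
    - [[0,0,90],0]
    - [[0,0,108],0]

```text
time: 35.97
tool_pos: [553.4, 184.5, 239.7]
tcp_rot: [179.9, -0.0, 89.9]
ft_force: [1.0, 0.6, -0.1]
finger_gap: 40.1
```

Request:
drive_tool:
  moves:
    - [[0,-6,6],0]
    - [[0,-20,12],0]
    - [[0,-40,12],0]
    - [[0,-60,12],0]
    - [[0,-76,12],0]
    - [[0,-86,12],0]
    - [[0,-90,12],0]
    - [[0,-90,12],0]

```text
time: 36.63
tool_pos: [553.0, 93.2, 248.9]
tcp_rot: [-180.0, 0.0, 89.8]
ft_force: [-0.2, 0.3, -0.2]
finger_gap: 40.0
```

Run:
```python
from h import *
from bench import r
w=wshot("w15",(200,0,360,160),3.7);s=r.sense();print(s["time"],s["tool_pos"],s["ft_force"])
ims=[]
for n,(x0,y0,x1,y1) in dict(scene=(200,90,310,200),top=(160,170,250,260)).items():
    q=r.snapshot(n);pickle.dump(q,open(n+"15.pkl","wb"));ims.append(cv2.resize(q["pixels"][y0:y1,x0:x1,::-1],(395,395),interpolation=cv2.INTER_CUBIC))
cv2.imwrite("pics/f15.png",np.hstack(ims))
```

```text
36.6833 [553.03176042  94.02727705 248.96415339] [-0.49521595 -0.70627277 -0.14247933]
```

View pics/w15.png

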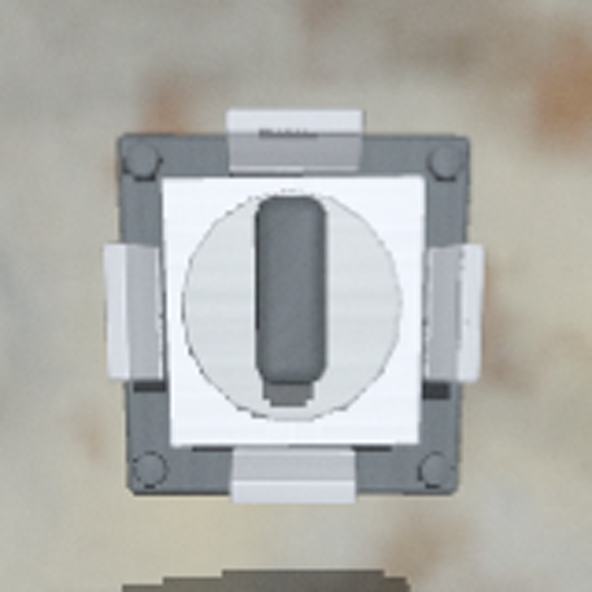

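View pics/f15.png

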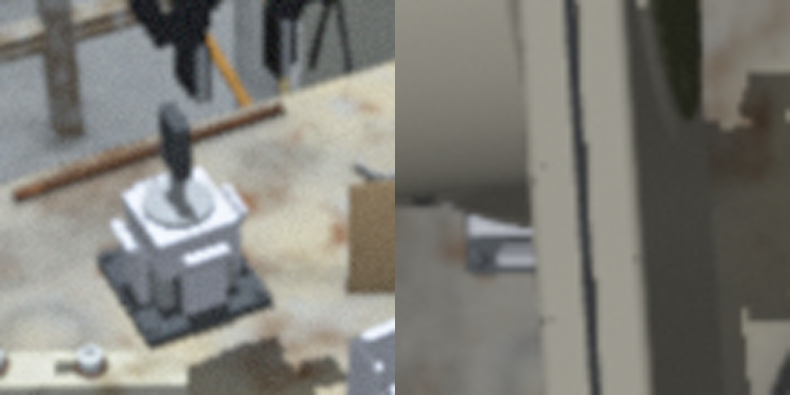

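Run:
```python
from bench import r
print(r.hand_in(), r.sense()["time"])
```

```text
the job is handed in; nothing more can be done
the job is handed in; nothing more can be done
```

The four-plate stack is in the nest, with the key standing upright in it and its collar resting on the top plate. I handed the job in just after 36.7 s on the robot clock, against the 61 s limit.

- **Key:** I used the dark grey key from the socket and left the turquoise look-alike alone.
- **Pick-up:** I lowered the key through the plates at about 7 mm/s until the collar touched, with a net contact force of about 8 N. I eased that to about 2 N, made the quarter turn, and lifted. The load rose by about 3.2 N, which fits all four plates, and the camera showed the magazine empty.
- **Placing:** The wrist force showed the stack settle on the rails. The collar then touched 72 mm above the nest's underside, taking the key's height in the grip as measured at the socket, which is where it should be with the plates fully down. I eased the push from about 8 N to about 2 N before opening the fingers.
- **Last checks:** The final scene and wrist pictures show the plates square and level between the four guides, and the key upright. The robot was clear, with wrist force near zero.
- **Not confirmed:** The final top view was blocked by the arm, so it showed nothing useful. While the stack hung on the key, the plates were offset from each other by about a millimetre, and I did not measure the offset again after seating.

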